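# Level the sprung stage with a slotted spirit level and hold its screw down

### The job

Stand the flat spirit level on its long edge in the slot of the levelling stage, fully down, and let go of it. Then take the stage's levelling knob, press it down until its foot is firmly on its seat, and turn it until the bubble comes to rest between the two black lines of the level. Finish like that, still holding the knob pressed down, so that a colleague can lock the screw; leave the beaker, the weight and the stopper where they stand.

Things in the scene. Friction and masses are not known exactly. Their poses are not given: they have to be found in the camera images.
- level_center (a point): centre (half-way up) of the loose flat spirit level: aluminium blade 120 mm long (own x), 12 mm thick (own y), 66 mm high (own z, up), 250 g, flat sides. It stands on its long edge at the start; its underside is 33 mm below this point. The slot's jaws hide its lowest 21 mm, so grasp it across its thickness about 11 mm above this point. The clear vial lies along its top edge
- level_foot (a point): middle of the underside of the spirit level, same axes as level_center (own z up)
- bubble (a joint): position of the bubble's middle along the vial, m from the vial's middle, positive to the level's own +x end, -0.018 to 0.018. It creeps to the higher end: 0.6 mm for each 0.001 rad of slope, and takes about 2 s to come to rest. Within 2.5 mm of 0 it lies between the black rings
- bubble_center (a point): middle of the bubble: white, 14 mm long, in the vial (74 mm visible) on top of the level; two thin black rings 19 mm apart stand about the vial's middle
- slot_floor (a point): middle of the slot's floor on the stage plate: own x along the slot to the hinged end, away from the knob; own z the plate's upward normal. Slot 80 mm long, open at both ends and above, 14 mm wide up to 14 mm above the floor, then lips flare to 20 mm wide at 21 mm; jaws 40 mm wide overall. The level stands in it lengthwise, either way round, its ends sticking out 20 mm
- stage_plate (a joint): lean of the sprung aluminium stage plate about its hinge, rad: 0 level, positive with the knob end high. At rest its spring holds it at the stop, 0.055; pressing the knob lowers it until the foot meets its seat
- stage_base: grey base plate of the levelling stage, fixed, 270 mm along own x, 110 mm wide, origin under its centre on the bench; own x points from the knob end to the hinged end. Slot's middle at x = +30 mm, knob's axis at x = -100 mm, hinge (axis along y) at x = +115 mm, 42 mm up
- screw_foot: the levelling screw through the plate below the knob; its rounded steel foot (radius 6 mm) meets the seat pad when the plate is pressed down. Own z up along the screw
- seat_pad: the steel seat pad under the screw foot, origin under its centre
- foot_seat (a point): middle of the top of the seat pad, a steel disc of 31 mm diameter, 10 mm thick, lying between pins on the base under the knob; 20 mm above the bench
- level_knob: black knob on the screw: fluted flange 58 mm across and 8 mm thick, on it an upright wing 44 mm long (own x), 12 mm thick (own y), 27 mm high. Origin on the axis at the flange's underside, own z up. Clockwise from above drives the foot out, 4 mm per rad, and raises the knob end: the bubble moves 11 mm per rad, towards the knob end. The knob's height does not change while it turns seated
- knob_grip (a point): point in the knob's wing, on the axis, 17 mm above the flange's top face, 10 mm below the wing's top; own x along the wing, own y across its 12 mm thickness, where it is gripped. As found the screw stands too far out and has to come 0.6 to 1.3 rad counter-clockwise: one grasp is enough. It turns with about 0.1 to 0.15 N m and stays where it is turned
- knob_top (a point): middle of the top of the wing. The knob sinks on a spring when pushed down, up to 8 mm (stop): 4 N to start, 1 N more for each mm. A push of about 3 to 4 N lowers the plate (by 7 to 9 mm at the knob) until the foot is seated; 8 to 10 N hold it firmly. It presses best with the fingertips on the flange either side of the wing, then grip
- beaker: bystander: glass beaker 56 mm in diameter, 70 mm high, origin under its centre
- weight: bystander: brass-coloured weight 26 mm in diameter, 41 mm high, origin under its centre
- stopper: bystander: rubber stopper 33 mm in diameter, 26 mm high, origin under its centre
Mind the look-alikes: they are no part of the job. Of the things that look like the part that bears level_center, the larger one is meant.

How it is judged:
On the way, in this order (a step that is already met when the one before it is completed fails the run):
1. the spirit level stands fully down in the slot, let go (z of level_foot in the frame of slot_floor between -0.003 and 0.003 m and y of level_foot in the frame of slot_floor between -0.005 and 0.005 m and x of level_foot in the frame of slot_floor between -0.025 and 0.025 m and contact force between the fingers and spirit_level below 0.1 N), for 0.3 s.
2. the knob is pressed down and the foot stands on its seat (contact force between screw_foot and seat_pad above 1 N and contact force between the fingers and level_knob above 1 N), for 0.2 s.
At the end, for the whole second after the job is handed in: Still gripped and pressed: fingers on knob and foot on seat each over 1 N; bubble within 2.5 mm of the middle; level in the slot untouched by the robot, its underside within 3 mm of the slot floor, 5 mm of the slot's middle plane, 25 mm of its middle lengthwise. Bystanders within 30 mm (all of step 2 and value of joint bubble between -0.0025 and 0.0025 m and contact force between the arm and spirit_level below 0.1 N and z of level_foot in the frame of slot_floor between -0.003 and 0.003 m and y of level_foot in the frame of slot_floor between -0.005 and 0.005 m and x of level_foot in the frame of slot_floor between -0.025 and 0.025 m); the arm keeps its last pose, push and grip.
It fails at once if the beaker, the weight or the stopper is moved by more than 30 mm (distance of any of beaker, weight, stopper from where it was at the start of the episode above 0.03 m).
It also fails if it takes over 66 s, if anything falls off the work surface, if the arm or the gripper's body presses on something with over 40 N, if the wrist force passes 120 N, or if a joint passes its speed limit or range.

### The arm

A 6-joint arm with a two-finger parallel gripper is mounted at the origin on a cart in front of the work surface, level with it; the furniture and walls round the work are solid. World frame = base frame: x ahead of the robot, y to its left, z up, the work surface at z = 0. Lengths are in m, angles in rad, forces in N, time in s.
With the tool pointing down it reaches from about 0.35 to 0.975 m from the base axis. Payload 17.4 kg.
Tool frame: the origin (TCP) lies on the centre line of the jaws, within the pads' length; the fingertips stand 11 mm ahead of it and the grasp point (between the pads) lies 8 mm behind it; z points along the fingers, y is the direction in which the jaws open and shut (so a half turn about z gives the same grasp; the last joint's range is limited). The gripper opens to 85 mm and grips with 20 to 120 N. Pads are 22 mm wide; open, the fingers measure 114 mm over their backs; the gripper's body (76 mm by 85 mm) begins 54 mm behind the grasp point. The pads swing forward as they close: fully open they stand 13 mm farther back than shut.
Start: joints at [1.195, 0.116, 1.442, -0, 1.584, -0.038], TCP at [0.224, 0.637, 0.242] pointing down, gripper open.
Joint ranges: [-2.83, 2.83], [-0.83, 2.19], [0.07, 2.5], [-1.14, 4.28], [0.01, 3], [-2.97, 2.97]. Speed limits (rad/s): [1.89, 1.89, 2.22, 3.14, 3.14, 3.14].

### API

Orientations are given as a rotation vector (axis times angle).
In Python, from workcell import status, imaging, arm gives the robot as it stands.
- The arm moves only by the tool carry_out, never from a script. Its argument "motion" is a list of rows, each an object of numbers: "dx", "dy", "dz": the shift along the tool's x, y, z in m; "turn": the turn about the tool's z in degrees. In form: [{"dx": .., "dy": .., "dz": .., "turn": ..}, ...]. A call has 1 to 8 rows; each row shifts and turns the commanded pose from where the row before left it, along the tool's axes as they then stand; what a row does not reach is not made up. A row lasts 1/12 s, in which the tool goes at most 41.7 mm and 7.16 degrees, less where a joint would pass 70% of its speed; a pose out of reach is approached as far as the arm can. A call with a gripper value outside its range is refused whole. "grip" is the opening, from -1 (shut) to 1 (fully open), set as the call begins (left out, the last holds). The fingers move at their own pace and stop on an object; "squeeze" is the grip in N (left out, the last holds). Time passes only in rows, so rows that do not move let the fingers close. It gives the time, the measured TCP pose, the force and the opening at its end, in the units of the state.
- status.sense(): the state, without advancing time (a new reading comes with each control period).
- imaging.snapshot(name): name is "side" or "top" or "wrist"; returns a dict with "image" (420x560x3 uint8, red, green, blue), "fx", "fy", "cx", "cy" (pixels), "origin" and "rotation" of the camera in the world. Camera axes: x right, y down, z forward; pixel columns grow to the right and rows downward; lengths in m; the calibration is good to about 2 mm. The wrist camera is an equidistant fisheye: a pixel r from the principal point sees the ray r / f radians off the axis. A picture is of the moment at which its call begins. There is no depth.
- arm.sign_off(): hands the job in, once; it reports no verdict.
The state is a dict: "t": time; "joints": joint angles; "dq": joint speeds; "joint_efforts": joint torques, N m; "position": TCP position; "eef_rot": TCP orientation; "ft_force": force on the tool from outside, world axes, zero at the start; "ft_torque": the same for the moment, N m; "grip_width": finger opening in m.
Only numpy, scipy, OpenCV 4.12 (cv2) and the standard library are available. Lean on these libraries where they do the work, as an engineer would, in place of code of your own. Each camera call takes 0.05 s, during which the arm holds its last target. There are 200 camera calls.

## Working session

There is one attempt and no reset: what is moved stays moved. The work goes in short steps, Python scripts to look and compute and a tool call to move; the robot and the scene stay as the last step left them, time stands still between calls to the robot, and variables do not carry over. Pictures are saved under pics/ and viewed, about 8 in all and at most 12, crops included, and the job is handed in when it is done.

Besides the shell and the picture viewer there is one more tool, called after ">>>" by a JSON object that holds its "op" and its "data". carry_out: Moves the arm, as the interface text tells. Its arguments: {"type":"object","properties":{"motion":{"type":"array"},"grip":{"type":"number"},"squeeze":{"type":"number"}},"required":["motion"]}

```bash
mkdir -p pics; ls
cat > h.py <<'E'
import numpy as np,cv2,pickle,sys
from workcell import status, imaging, arm
def snap(n,f):
    s=imaging.snapshot(n); cv2.imwrite(f'pics/{f}.png',np.asarray(s['image'])[:,:,::-1]); pickle.dump(s,open(f'pics/{f}.pkl','wb')); return s
def load(f): return pickle.load(open(f'pics/{f}.pkl','rb'))
def pt(s,u,v,z):
    "pinhole pixel -> world at height z"
    d=np.asarray(s['rotation'])@np.array([(u-s['cx'])/s['fx'],(v-s['cy'])/s['fy'],1]);o=np.asarray(s['origin'])
    return o+d*(z-o[2])/d[2]
def px(s,p):
    c=np.asarray(s['rotation']).T@(np.asarray(p)-np.asarray(s['origin'])); return s['cx']+s['fx']*c[0]/c[2],s['cy']+s['fy']*c[1]/c[2]
E
python3 - <<'E'
from h import *
print(status.sense())
a=snap('top','top0');b=snap('side','side0')
for s in(a,b): print({k:v for k,v in s.items() if k!='image'})
E
```

```text
pics
{'t': 0.0, 'joints': array([ 1.19519167e+00,  1.16497732e-01,  1.44228195e+00, -2.45207269e-05,
        1.58402738e+00, -3.78090650e-02]), 'dq': array([ 0.00068496,  0.0002161 , -0.00100512,  0.00163539, -0.00086859,
       -0.00117152]), 'joint_efforts': array([-5.78506471e-03, -7.32011747e+01, -6.32473254e+01, -3.82436338e-04,
        6.65402709e-03, -9.50319759e-06]), 'position': array([0.22365119, 0.63666953, 0.24154389]), 'eef_rot': array([-5.28051468e-01, -3.09666713e+00,  1.87475497e-03]), 'ft_force': array([-0.03295157,  0.85252105, -0.42605567]), 'ft_torque': array([-0.02503272,  0.03258895, -0.03572113]), 'grip_width': 0.08587896491988876}
{'fx': 530.686076300187, 'fy': 530.686076300187, 'cx': 270.0100292622341, 'cy': 214.2748866322421, 'origin': array([ 0.42896178, -0.01541493,  1.33829189]), 'rotation': array([-2.15061996,  2.1913121 , -0.0839242 ])}
{'fx': 399.9846321847786, 'fy': 399.9846321847786, 'cx': 272.26925622238036, 'cy': 206.5771651871779, 'origin': array([-0.20132838,  0.5013574 ,  0.48505377]), 'rotation': array([-1.00152041,  2.03143744, -1.32164395])}
```

Rotation is a rotation vector; I'll convert it.

Run:
```python
s=open('h.py').read()
s=s.replace("np.asarray(s['rotation'])","cv2.Rodrigues(np.asarray(s['rotation'],float))[0]")
open('h.py','w').write(s)
from h import *
for f in('top0',):
    i=cv2.imread(f'pics/{f}.png'); cv2.imwrite(f'pics/{f}v.png',cv2.resize(i,(800,600)))
```

```text
(no output)
```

View pics/top0.png

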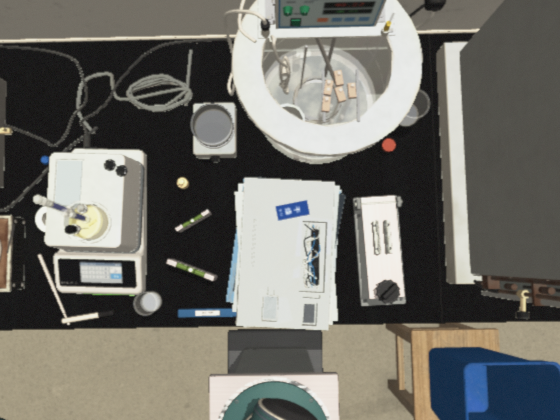

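View pics/side0.png

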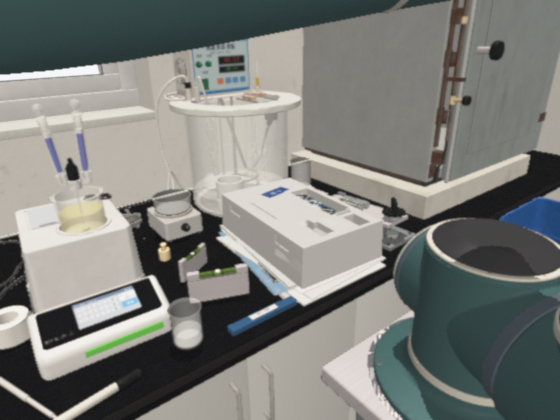

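The top view shows level candidates at (193,220), smaller, and (191,269), larger with a green vial. The blue bar at (207,313) is not a level. The stage is at (379,250), with its knob at (387,291). The larger level, (191,269), fits the description. I'll confirm with one enlarged crop.

Run:
```python
from h import *
i=cv2.imread('pics/top0.png')
a=cv2.resize(i[200:290,155:225],None,fx=5.5,fy=5.5,interpolation=cv2.INTER_CUBIC)
b=cv2.resize(i[190:310,345:410],None,fx=4.9,fy=4.9,interpolation=cv2.INTER_CUBIC)
h=588; a=cv2.copyMakeBorder(a,0,h-a.shape[0],0,0,cv2.BORDER_CONSTANT)
cv2.imwrite('pics/c1.png',np.hstack([a,b[:h]]))
s=load('top0')
for n,u,v,z in[('big e1',168,261,.066),('big e2',215,277,.066),('sm1',176,230,.05),('sm2',210,210,.05),('knob',387,291,.08),('hinge end',378,198,.05)]: print(n,pt(s,u,v,z).round(4))
```

```text
big e1 [0.434  0.2437 0.066 ]
big e2 [0.394  0.1314 0.066 ]
sm1 [0.509  0.2273 0.05  ]
sm2 [0.5563 0.144  0.05  ]
knob [ 0.3545 -0.2736  0.08  ]
hinge end [ 0.5778 -0.2663  0.05  ]
```

View pics/c1.png

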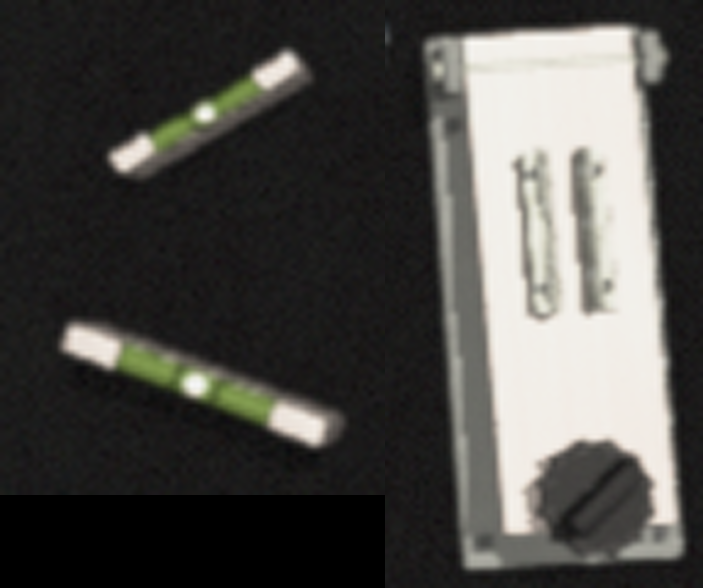

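The crop confirms it: the larger level has its top-face ends at about (167,261) and (214.5,277.6), which back-projects to 119 mm long (expected 120). The stage's slot runs away from the robot, and the knob wing lies diagonally. Next I need a planner that turns a goal pose into rows.

```bash
cat >> h.py <<'E'
def plan(x,y,z,yaw,n=None):
    "rows to bring TCP to x,y,z (m) with tool y at world yaw (deg), tool z down"
    st=status.sense(); R=cv2.Rodrigues(st['eef_rot'])[0]; p=st['position']
    y0=np.degrees(np.arctan2(R[1,1],R[0,1])); turn=-((yaw-y0+180)%360-180); d=np.array([x,y,z])-p
    n=n or int(max(np.ceil(abs(turn)/7),np.ceil(np.linalg.norm(d)/.038),1))
    print('now',p.round(4),'yaw',round(y0,2),'tilt',R[:2,2].round(4),'d',d.round(4),'turn',round(turn,2),'n',n)
    for k in range(n):
        a=np.radians(y0-turn*k/n); ty=np.array([np.cos(a),np.sin(a)]); tx=np.array([np.cos(a+np.pi/2),np.sin(a+np.pi/2)])
        print({'dx':round(float(tx@d[:2])/n,4),'dy':round(float(ty@d[:2])/n,4),'dz':round(-float(d[2])/n,4),'turn':round(turn/n,2)})
E
python3 - <<'E'
from h import *
plan(.28,.42,.25,20)
s=load('top0'); print('beaker',pt(s,150,302,.07),'weight',pt(s,183,183,.041),'stopper?',pt(s,389,145,.026))
def c(x,y): return 345+(x-385)/4.9,190+y/4.9
for n,q,z in[('BL',(465,568),.01),('BR',(683,556),.01),('TL',(425,38),.01),('knobtop',(600,494),.085),('knobflange',(592,500),.06),('jawL',(528,232),.065),('jawR',(590,230),.065)]: print(n,pt(s,*c(*q),z).round(4))
E
```

```text
now [0.2237 0.6367 0.2417] yaw 70.64 tilt [-0.0004 -0.001 ] d [ 0.0563 -0.2167  0.0083] turn 50.64 n 8
{'dx': -0.0156, 'dy': -0.0232, 'dz': -0.001, 'turn': np.float64(6.33)}
{'dx': -0.0181, 'dy': -0.0214, 'dz': -0.001, 'turn': np.float64(6.33)}
{'dx': -0.0203, 'dy': -0.0192, 'dz': -0.001, 'turn': np.float64(6.33)}
{'dx': -0.0223, 'dy': -0.0169, 'dz': -0.001, 'turn': np.float64(6.33)}
{'dx': -0.0241, 'dy': -0.0143, 'dz': -0.001, 'turn': np.float64(6.33)}
{'dx': -0.0255, 'dy': -0.0116, 'dz': -0.001, 'turn': np.float64(6.33)}
{'dx': -0.0266, 'dy': -0.0087, 'dz': -0.001, 'turn': np.float64(6.33)}
{'dx': -0.0274, 'dy': -0.0057, 'dz': -0.001, 'turn': np.float64(6.33)}
beaker [0.33795586 0.28577815 0.07      ] weight [0.62556065 0.21138599 0.041     ] stopper? [ 0.71357924 -0.30329742  0.026     ]
BL [ 0.315  -0.2233  0.01  ]
BR [ 0.3191 -0.3331  0.01  ]
TL [ 0.5842 -0.2118  0.01  ]
knobtop [ 0.3552 -0.277   0.085 ]
knobflange [ 0.3509 -0.2782  0.06  ]
jawL [ 0.4814 -0.2509  0.065 ]
jawR [ 0.4819 -0.2811  0.065 ]
```

>>> {"op": "carry_out", "data": {"motion": [{"dx": -0.016,"dy": -0.023,"dz": -0.001,"turn": 6.3},{"dx": -0.018,"dy": -0.0215,"dz": -0.001,"turn": 6.3},{"dx": -0.02,"dy": -0.019,"dz": -0.001,"turn": 6.3},{"dx": -0.022,"dy": -0.017,"dz": -0.001,"turn": 6.3},{"dx": -0.024,"dy": -0.014,"dz": -0.001,"turn": 6.3},{"dx": -0.0255,"dy": -0.0115,"dz": -0.001,"turn": 6.3},{"dx": -0.0265,"dy": -0.0085,"dz": -0.001,"turn": 6.3},{"dx": -0.0275,"dy": -0.006,"dz": -0.001,"turn": 6.3}], "grip": 1}}

```text
t: 0.77
position: [0.2804, 0.4196, 0.25]
eef_rot: [1.803, 2.573, -0.001]
ft_force: [1.2, 0.2, 0.2]
grip_width: 0.0857
```

Run:
```python
from h import *
plan(.414,.1875,.24,-19.6)
```

```text
now [0.2804 0.4196 0.25  ] yaw 19.95 tilt [-0.0003 -0.0004] d [ 0.1336 -0.2321 -0.01  ] turn 39.55 n 8
{'dx': -0.033, 'dy': 0.0058, 'dz': 0.0012, 'turn': np.float64(4.94)}
{'dx': -0.0324, 'dy': 0.0086, 'dz': 0.0012, 'turn': np.float64(4.94)}
{'dx': -0.0315, 'dy': 0.0114, 'dz': 0.0012, 'turn': np.float64(4.94)}
{'dx': -0.0304, 'dy': 0.014, 'dz': 0.0012, 'turn': np.float64(4.94)}
{'dx': -0.0291, 'dy': 0.0166, 'dz': 0.0012, 'turn': np.float64(4.94)}
{'dx': -0.0275, 'dy': 0.0191, 'dz': 0.0012, 'turn': np.float64(4.94)}
{'dx': -0.0258, 'dy': 0.0214, 'dz': 0.0012, 'turn': np.float64(4.94)}
{'dx': -0.0238, 'dy': 0.0235, 'dz': 0.0012, 'turn': np.float64(4.94)}
```

>>> {"op": "carry_out", "data": {"motion": [{"dx": -0.033,"dy": 0.006,"dz": 0.001,"turn": 5},{"dx": -0.0325,"dy": 0.0085,"dz": 0.001,"turn": 5},{"dx": -0.0315,"dy": 0.0115,"dz": 0.001,"turn": 5},{"dx": -0.0305,"dy": 0.014,"dz": 0.001,"turn": 5},{"dx": -0.029,"dy": 0.0165,"dz": 0.001,"turn": 5},{"dx": -0.0275,"dy": 0.019,"dz": 0.001,"turn": 5},{"dx": -0.026,"dy": 0.0215,"dz": 0.002,"turn": 5},{"dx": -0.024,"dy": 0.0235,"dz": 0.002,"turn": 4.5}]}}

```text
t: 1.43
position: [0.4149, 0.187, 0.2402]
eef_rot: [2.566, 1.813, 0.0]
ft_force: [0.2, 0.5, -0.5]
grip_width: 0.0856
```

Run:
```python
from h import *
s=snap('wrist','w1'); print({k:v for k,v in s.items() if k!='image'}); print(status.sense()['position'])
```

```text
{'fx': 325.19226210127806, 'fy': 325.19226210127806, 'cx': 279.79806959490276, 'cy': 209.823132262418, 'origin': array([0.43935574, 0.25597416, 0.37166392]), 'rotation': array([ 2.81265829, -0.48375678, -0.07063893])}
[0.41688409 0.18319079 0.23961696]
```

View pics/w1.png

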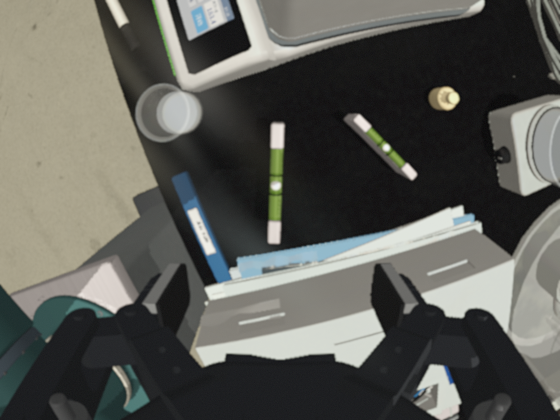

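The wrist view shows the level upright in the image, top-face ends at about (278,123) and (274,243). I'll refine its pose with the fisheye model.

```bash
cat >> h.py <<'E'
def wpt(s,u,v,z):
    "fisheye pixel -> world at height z"
    q=np.array([u-s['cx'],v-s['cy']])/s['fx']; th=np.hypot(*q); k=np.sin(th)/th if th>1e-9 else 1
    d=cv2.Rodrigues(np.asarray(s['rotation'],float))[0]@np.array([q[0]*k,q[1]*k,np.cos(th)]);o=np.asarray(s['origin'])
    return o+d*(z-o[2])/d[2]
def wpx(s,p):
    c=cv2.Rodrigues(np.asarray(s['rotation'],float))[0].T@(np.asarray(p)-np.asarray(s['origin'])); r=np.hypot(c[0],c[1]); th=np.arctan2(r,c[2])
    return s['cx']+s['fx']*th*c[0]/r, s['cy']+s['fx']*th*c[1]/r
E
python3 - <<'E'
from h import *
s=load('w1'); im=np.asarray(s['image']).astype(int)
# pink/white end caps + green vial in region
m=np.zeros(im.shape[:2],np.uint8); m[118:250,262:292]=((im.max(2)>105))[118:250,262:292]
n,l,st,c=cv2.connectedComponentsWithStats(m); 
ys,xs=np.nonzero(m); print(cv2.minAreaRect(np.c_[xs,ys].astype(np.float32)),ys.min(),ys.max())
for r in range(118,250,6): x=np.nonzero(m[r])[0]; print(r,(x.min(),x.max()) if len(x) else None,end=' ')
a=wpt(s,278,123,.066);b=wpt(s,274.5,243,.066);print(a,b,np.linalg.norm(a-b),(a+b)/2,np.degrees(np.arctan2(*(a-b)[1::-1])))
E
```

```text
((275.6893310546875, 185.88140869140625), (127.75183868408203, 23.515155792236328), 86.79478454589844) 122 249
118 None 124 (np.int64(271), np.int64(284)) 130 (np.int64(271), np.int64(284)) 136 (np.int64(270), np.int64(283)) 142 (np.int64(270), np.int64(283)) 148 (np.int64(271), np.int64(283)) 154 (np.int64(272), np.int64(282)) 160 (np.int64(271), np.int64(281)) 166 (np.int64(271), np.int64(281)) 172 (np.int64(271), np.int64(281)) 178 (np.int64(271), np.int64(281)) 184 (np.int64(270), np.int64(281)) 190 (np.int64(271), np.int64(281)) 196 (np.int64(270), np.int64(280)) 202 (np.int64(270), np.int64(280)) 208 (np.int64(270), np.int64(280)) 214 (np.int64(270), np.int64(280)) 220 (np.int64(269), np.int64(279)) 226 (np.int64(268), np.int64(280)) 232 (np.int64(268), np.int64(280)) 238 (np.int64(267), np.int64(280)) 244 None [0.43538045 0.24960506 0.066     ] [0.39199731 0.13831658 0.066     ] 0.11944548846244088 [0.41368888 0.19396082 0.066     ] 68.70286969914886
```

Run:
```python
from h import *
print(status.sense()['dq'].round(4))
s=snap('wrist','w2'); im=np.asarray(s['image']).astype(int); print(s['origin'],s['rotation'])
m=((im.max(2)>105)).astype(np.uint8); m[:,:255]=0;m[:,300:]=0;m[:100]=0;m[262:]=0
n,l,st,c=cv2.connectedComponentsWithStats(m,connectivity=8)
for k in range(1,n):
    if st[k,4]>40: print(st[k],c[k])
for r in range(100,262,10): x=np.nonzero(m[r])[0]; print(r,(x.min(),x.max()) if len(x) else None,end=' ')
t=load('top0');i=np.asarray(t['image']).astype(int)[255:285,160:222]; m=(i.max(2)>100); ys,xs=np.nonzero(m);print('top',cv2.minAreaRect(np.c_[xs+160,ys+255].astype(np.float32)))
```

```text
[ 0.0942  0.0026 -0.0001  0.0102  0.0098 -0.0135]
[0.44190704 0.25227287 0.37093263] [ 2.8087931  -0.49516434 -0.07162564]
[266 119  15  53 647] [273.01700155 143.13292117]
[264 173  15  69 776] [271.55798969 208.60309278]
[255 244  45  18 624] [279.12339744 254.37820513]
100 None 110 None 120 (np.int64(267), np.int64(279)) 130 (np.int64(267), np.int64(280)) 140 (np.int64(266), np.int64(279)) 150 (np.int64(268), np.int64(278)) 160 (np.int64(268), np.int64(278)) 170 (np.int64(268), np.int64(277)) 180 (np.int64(267), np.int64(277)) 190 (np.int64(270), np.int64(275)) 200 (np.int64(267), np.int64(277)) 210 (np.int64(267), np.int64(277)) 220 (np.int64(265), np.int64(277)) 230 (np.int64(265), np.int64(277)) 240 (np.int64(266), np.int64(276)) 250 (np.int64(264), np.int64(299)) 260 (np.int64(255), np.int64(299)) top ((190.44284057617188, 269.1507568359375), (51.037960052490234, 6.673947334289551), 20.772254943847656)
```

Run:
```python
from h import *
s=load('w2'); a=wpt(s,273.2,118.7,.066);b=wpt(s,271,242.3,.066);print(a,b,np.linalg.norm(a-b),(a+b)/2,np.degrees(np.arctan2(*(a-b)[1::-1])))
t=load('top0');print('top',pt(t,190.5,269.2,.066))
plan(.4135,.190,.09,-20.5,8)
```

```text
[0.4351317  0.25063516 0.066     ] [0.39062556 0.13649297 0.066     ] 0.12251218978485028 [0.41287863 0.19356407 0.066     ] 68.69827298309839
top [0.41354393 0.18984657 0.066     ]
now [0.4159 0.1853 0.2397] yaw -19.69 tilt [-0.0003 -0.0011] d [-0.0024  0.0047 -0.1497] turn 0.81 n 8
{'dx': 0.0005, 'dy': -0.0005, 'dz': 0.0187, 'turn': np.float64(0.1)}
{'dx': 0.0005, 'dy': -0.0005, 'dz': 0.0187, 'turn': np.float64(0.1)}
{'dx': 0.0005, 'dy': -0.0005, 'dz': 0.0187, 'turn': np.float64(0.1)}
{'dx': 0.0005, 'dy': -0.0005, 'dz': 0.0187, 'turn': np.float64(0.1)}
{'dx': 0.0005, 'dy': -0.0005, 'dz': 0.0187, 'turn': np.float64(0.1)}
{'dx': 0.0005, 'dy': -0.0005, 'dz': 0.0187, 'turn': np.float64(0.1)}
{'dx': 0.0005, 'dy': -0.0005, 'dz': 0.0187, 'turn': np.float64(0.1)}
{'dx': 0.0004, 'dy': -0.0005, 'dz': 0.0187, 'turn': np.float64(0.1)}
```

>>> {"op": "carry_out", "data": {"motion": [{"dx": 0.005,"dy": -0.004,"dz": 0.02,"turn": 1.1},{"dz": 0.03},{"dz": 0.03},{"dz": 0.03},{"dz": 0.025},{"dz": 0.015},{},{}]}}

```text
validation failed for argument at $.mo...
```

Run:
```python
from h import *
plan(.4135,.1915,.040,-20.8,4)
s=snap('wrist','w3'); a=wpx(s,(.4135,.1915,.066)); print(a)
```

```text
now [0.4159 0.1853 0.2397] yaw -19.69 tilt [-0.0003 -0.0011] d [-0.0024  0.0062 -0.1997] turn 1.11 n 4
{'dx': 0.0013, 'dy': -0.0011, 'dz': 0.0499, 'turn': np.float64(0.28)}
{'dx': 0.0013, 'dy': -0.0011, 'dz': 0.0499, 'turn': np.float64(0.28)}
{'dx': 0.0013, 'dy': -0.0011, 'dz': 0.0499, 'turn': np.float64(0.28)}
{'dx': 0.0012, 'dy': -0.0011, 'dz': 0.0499, 'turn': np.float64(0.28)}
(np.float64(275.2446377029686), np.float64(186.42647975969754))
```

All fields are required.

>>> {"op": "carry_out", "data": {"motion": [{"dx": 0.005,"dy": -0.004,"dz": 0.02,"turn": 1.1},{"dx": 0,"dy": 0,"dz": 0.03,"turn": 0},{"dx": 0,"dy": 0,"dz": 0.03,"turn": 0},{"dx": 0,"dy": 0,"dz": 0.03,"turn": 0},{"dx": 0,"dy": 0,"dz": 0.025,"turn": 0},{"dx": 0,"dy": 0,"dz": 0.015,"turn": 0},{"dx": 0,"dy": 0,"dz": 0,"turn": 0},{"dx": 0,"dy": 0,"dz": 0,"turn": 0}]}}

```text
t: 2.25
position: [0.4119, 0.1952, 0.0903]
eef_rot: [-2.577, -1.796, 0.002]
ft_force: [0.6, 0.5, 1.1]
grip_width: 0.0854
```

Run:
```python
from h import *
plan(.4135,.1915,.040,-20.8,4)
s=snap('wrist','w3'); print(wpx(s,(.4135,.1915,.066)))
```

```text
now [0.4119 0.1952 0.0903] yaw -20.27 tilt [-0.0011 -0.0003] d [ 0.0016 -0.0037 -0.0503] turn 0.53 n 4
{'dx': -0.0007, 'dy': 0.0007, 'dz': 0.0126, 'turn': np.float64(0.13)}
{'dx': -0.0007, 'dy': 0.0007, 'dz': 0.0126, 'turn': np.float64(0.13)}
{'dx': -0.0007, 'dy': 0.0007, 'dz': 0.0126, 'turn': np.float64(0.13)}
{'dx': -0.0007, 'dy': 0.0007, 'dz': 0.0126, 'turn': np.float64(0.13)}
(np.float64(285.10671359178207), np.float64(262.98950746837875))
```

View pics/w3.png

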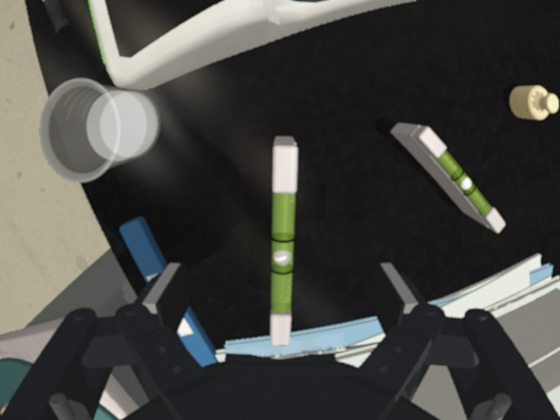

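The level is centred between the open fingers: top ends at about (285,138) and (280,344), fingertips at (165,280) and (395,280). I'll descend and grip.

>>> {"op": "carry_out", "data": {"motion": [{"dx": -0.001,"dy": 0.001,"dz": 0.015,"turn": 0.7},{"dx": 0,"dy": 0,"dz": 0.02,"turn": 0},{"dx": 0,"dy": 0,"dz": 0.015,"turn": 0},{"dx": 0,"dy": 0,"dz": 0,"turn": 0},{"dx": 0,"dy": 0,"dz": 0,"turn": 0},{"dx": 0,"dy": 0,"dz": 0,"turn": 0}]}}

```text
t: 2.8
position: [0.4137, 0.1938, 0.0422]
eef_rot: [2.589, 1.778, 0.003]
ft_force: [0.0, -0.2, 0.8]
grip_width: 0.0856
```

>>> {"op": "carry_out", "data": {"motion": [{"dx": 0,"dy": 0,"dz": 0,"turn": 0},{"dx": 0,"dy": 0,"dz": 0,"turn": 0},{"dx": 0,"dy": 0,"dz": 0,"turn": 0},{"dx": 0,"dy": 0,"dz": 0,"turn": 0},{"dx": 0,"dy": 0,"dz": 0,"turn": 0},{"dx": 0,"dy": 0,"dz": 0,"turn": 0},{"dx": 0,"dy": 0,"dz": 0,"turn": 0},{"dx": 0,"dy": 0,"dz": 0,"turn": 0}], "grip": -1, "squeeze": 40}}

```text
t: 3.47
position: [0.413, 0.1934, 0.0404]
eef_rot: [-2.59, -1.778, -0.0]
ft_force: [-1.2, -0.4, 4.1]
grip_width: 0.011
```

>>> {"op": "carry_out", "data": {"motion": [{"dx": 0,"dy": 0,"dz": -0.01,"turn": 0},{"dx": 0,"dy": 0,"dz": -0.03,"turn": 0},{"dx": 0,"dy": 0,"dz": -0.04,"turn": 0},{"dx": 0,"dy": 0,"dz": -0.04,"turn": 0},{"dx": 0,"dy": 0,"dz": -0.04,"turn": 0},{"dx": 0,"dy": 0,"dz": -0.03,"turn": 0},{"dx": 0,"dy": 0,"dz": -0.02,"turn": 0},{"dx": 0,"dy": 0,"dz": -0.01,"turn": 0}]}}

```text
t: 4.13
position: [0.4132, 0.1934, 0.2639]
eef_rot: [2.589, 1.778, 0.006]
ft_force: [-0.1, 0.5, -3.3]
grip_width: 0.0116
```

>>> {"op": "carry_out", "data": {"motion": [{"dx": 0,"dy": 0,"dz": 0,"turn": 0},{"dx": 0,"dy": 0,"dz": 0,"turn": 0}]}}

```text
t: 4.3
position: [0.4128, 0.1932, 0.2594]
eef_rot: [-2.59, -1.778, 0.001]
ft_force: [0.0, 0.4, -3.7]
grip_width: 0.0111
```

Run:
```python
from h import *
plan(.482,-.272,.26,-87.7,16)
```

```text
now [0.4128 0.1932 0.2594] yaw -21.05 tilt [-0.0008 -0.0003] d [ 0.0692 -0.4652  0.0006] turn 66.65 n 16
{'dx': -0.0256, 'dy': 0.0145, 'dz': -0.0, 'turn': np.float64(4.17)}
{'dx': -0.0245, 'dy': 0.0163, 'dz': -0.0, 'turn': np.float64(4.17)}
{'dx': -0.0232, 'dy': 0.018, 'dz': -0.0, 'turn': np.float64(4.17)}
{'dx': -0.0218, 'dy': 0.0197, 'dz': -0.0, 'turn': np.float64(4.17)}
{'dx': -0.0204, 'dy': 0.0212, 'dz': -0.0, 'turn': np.float64(4.17)}
{'dx': -0.0188, 'dy': 0.0226, 'dz': -0.0, 'turn': np.float64(4.17)}
{'dx': -0.0171, 'dy': 0.0239, 'dz': -0.0, 'turn': np.float64(4.17)}
{'dx': -0.0153, 'dy': 0.0251, 'dz': -0.0, 'turn': np.float64(4.17)}
{'dx': -0.0134, 'dy': 0.0262, 'dz': -0.0, 'turn': np.float64(4.17)}
{'dx': -0.0115, 'dy': 0.0271, 'dz': -0.0, 'turn': np.float64(4.17)}
{'dx': -0.0095, 'dy': 0.0278, 'dz': -0.0, 'turn': np.float64(4.17)}
{'dx': -0.0074, 'dy': 0.0284, 'dz': -0.0, 'turn': np.float64(4.17)}
{'dx': -0.0054, 'dy': 0.0289, 'dz': -0.0, 'turn': np.float64(4.17)}
{'dx': -0.0032, 'dy': 0.0292, 'dz': -0.0, 'turn': np.float64(4.17)}
{'dx': -0.0011, 'dy': 0.0294, 'dz': -0.0, 'turn': np.float64(4.17)}
{'dx': 0.001, 'dy': 0.0294, 'dz': -0.0, 'turn': np.float64(4.17)}
```

Weight held (−3.7 N). Carrying it across.

>>> {"op": "carry_out", "data": {"motion": [{"dx": -0.0255,"dy": 0.0145,"dz": 0,"turn": 4.2},{"dx": -0.0245,"dy": 0.0165,"dz": 0,"turn": 4.2},{"dx": -0.023,"dy": 0.018,"dz": 0,"turn": 4.2},{"dx": -0.022,"dy": 0.0195,"dz": 0,"turn": 4.2},{"dx": -0.0205,"dy": 0.021,"dz": 0,"turn": 4.2},{"dx": -0.019,"dy": 0.0225,"dz": 0,"turn": 4.2},{"dx": -0.017,"dy": 0.024,"dz": 0,"turn": 4.2},{"dx": -0.0155,"dy": 0.025,"dz": 0,"turn": 4.2}]}}

```text
t: 4.97
position: [0.4459, -0.0408, 0.2581]
eef_rot: [-2.994, -0.948, 0.004]
ft_force: [0.3, 0.4, -2.1]
grip_width: 0.0113
```

>>> {"op": "carry_out", "data": {"motion": [{"dx": -0.0135,"dy": 0.026,"dz": 0,"turn": 4.2},{"dx": -0.0115,"dy": 0.027,"dz": 0,"turn": 4.2},{"dx": -0.0095,"dy": 0.028,"dz": 0,"turn": 4.2},{"dx": -0.0075,"dy": 0.0285,"dz": 0,"turn": 4.2},{"dx": -0.0055,"dy": 0.029,"dz": 0,"turn": 4.2},{"dx": -0.003,"dy": 0.029,"dz": 0,"turn": 4.2},{"dx": -0.001,"dy": 0.0295,"dz": 0,"turn": 4.2},{"dx": 0.001,"dy": 0.0295,"dz": 0,"turn": 4}]}}

```text
t: 5.63
position: [0.4789, -0.2737, 0.2578]
eef_rot: [-3.139, -0.047, 0.004]
ft_force: [0.0, 0.6, -2.7]
grip_width: 0.011
```

>>> {"op": "carry_out", "data": {"motion": [{"dx": 0,"dy": 0,"dz": 0,"turn": 0},{"dx": 0,"dy": 0,"dz": 0,"turn": 0},{"dx": 0,"dy": 0,"dz": 0,"turn": 0},{"dx": 0,"dy": 0,"dz": 0,"turn": 0}]}}

```text
t: 5.97
position: [0.4793, -0.2716, 0.2594]
eef_rot: [-3.14, -0.055, 0.002]
ft_force: [0.4, 1.2, -2.4]
grip_width: 0.0112
```

Run:
```python
from h import *
s=snap('wrist','w4');print(s['origin'],s['rotation']); plan(.482,-.272,.26,-87.7,1)
```

```text
[ 0.5527344  -0.26921028  0.3907917 ] [ 2.09883774 -2.02601337 -0.30044579]
now [ 0.4794 -0.2715  0.2598] yaw -87.97 tilt [-0.0005  0.0004] d [ 0.0026 -0.0005  0.0002] turn -0.27 n 1
{'dx': 0.0026, 'dy': 0.0005, 'dz': -0.0002, 'turn': np.float64(-0.27)}
```

View pics/w4.png

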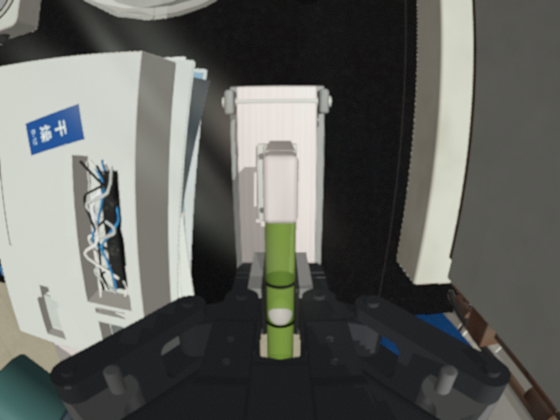

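The wrist view shows the held level running from about (281,142) to (280,358), hiding the slot. The plate's hinge end is at (238–317, ~95). I'll measure the stage edges numerically.

Run:
```python
from h import *
s=load('w4'); g=cv2.cvtColor(np.asarray(s['image']),cv2.COLOR_RGB2GRAY).astype(int)
for r in (110,125,140,160,180,200,220,240):
    print(r,' '.join(f'{v}' for v in g[r,224:250]),'|',' '.join(f'{v}' for v in g[r,308:336]))
t=load('top0');gt=cv2.cvtColor(np.asarray(t['image']),cv2.COLOR_RGB2GRAY).astype(int)
for r in (212,220,228,236,244,252,260,268,276,284): print(r,' '.join(f'{v}' for v in gt[r,350:408]))
```

```text
110 108 132 150 160 164 166 167 163 153 134 110 102 143 197 221 224 224 222 221 221 224 226 226 224 223 223 | 233 232 231 231 231 231 228 215 174 108 69 91 124 145 155 159 160 160 158 147 114 64 26 20 23 19 19 23
125 89 88 90 89 90 96 122 153 166 166 154 129 134 178 210 221 222 220 219 219 222 224 224 222 221 222 | 232 230 229 229 230 230 227 213 174 133 137 162 173 176 175 157 103 39 19 22 22 19 22 20 20 21 18 20
140 74 76 77 79 79 84 107 141 161 162 147 131 140 177 207 218 220 219 217 218 220 222 223 221 220 220 | 230 229 228 228 228 228 226 215 193 172 171 173 174 174 167 142 96 43 19 21 22 22 22 18 22 22 22 22
160 45 46 49 48 50 51 61 105 147 163 165 154 132 147 190 215 220 219 217 217 219 221 221 220 218 219 | 229 228 226 226 226 226 224 213 190 173 170 170 172 172 166 141 87 33 16 21 18 22 20 21 21 21 22 23
180 45 42 41 38 38 34 36 54 87 113 119 114 110 112 127 146 156 155 154 153 155 158 158 157 154 155 | 228 227 225 224 226 227 224 204 174 166 171 172 172 169 151 103 46 23 22 21 22 24 23 24 25 23 24 22
200 64 63 62 61 60 60 57 56 66 88 108 115 115 114 119 133 148 154 154 153 
[... 2024 characters left out ...]
 239 239 239 239 239 237 222 159 84 33 28 26 28 24
268 26 23 24 22 28 27 27 49 116 154 143 111 107 106 107 107 136 215 238 239 239 238 238 238 239 239 239 239 239 239 239 238 238 239 239 239 238 238 239 239 239 237 238 238 238 238 238 238 238 238 237 214 126 53 27 25 22 28
276 22 25 27 23 26 25 29 29 65 129 141 111 108 107 108 107 108 153 219 237 239 239 237 237 238 239 239 238 238 239 238 237 236 237 238 238 239 238 237 238 239 238 237 237 237 237 237 237 237 237 236 234 216 138 52 22 24 26
284 25 25 22 24 25 25 26 27 41 97 146 142 111 106 107 108 108 117 197 235 239 238 238 237 236 218 171 150 113 68 76 76 69 67 68 69 69 68 67 67 64 54 40 32 45 54 98 189 231 237 236 235 230 190 93 34 23 27
```

Run:
```python
from h import *
s=load('w4'); t=load('top0')
for r,l,rr in((125,230.3,324.0),(140,230.5,324.0),(160,231,323.8),(180,232,322.6),(200,233,322.3),(220,233.7,321.6),(240,234.7,320.9)):
    a=wpt(s,l,r,.01);b=wpt(s,rr,r,.01); print(r,a[:2].round(4),b[:2].round(4),'w',round(a[1]-b[1],4))
P=[]
for r,l in((212,354.2),(220,354.2),(228,354.6),(236,355),(244,355.7),(252,356.5),(260,356.8),(268,357.6),(276,358.2),(284,358.9)):
    P.append(pt(t,l,r,.01)); 
P=np.array(P);k=np.polyfit(P[:,0],P[:,1],1);print('top left edge',np.degrees(np.arctan(k[0])),[np.polyval(k,x).round(4) for x in(.48,.35)])
c=np.array([.4521,-.2729]);a=np.radians(2.3);u=np.array([np.cos(a),np.sin(a)]);w=np.array([-u[1],u[0]])
for nm,f in(('top',lambda p:px(t,p)),('wr',lambda p:wpx(s,p))):
  for L in(-.01,.07):
    for n,y,z in(('outL',.02,.065),('inTopL',.01,.065),('in14L',.007,.058),('floor',0,.044),('inTopR',-.01,.065),('outR',-.02,.065)):
        q=c+u*L+w*y; print(nm,L,n,np.round(f((*q,z)),1))
```

```text
125 [ 0.5393 -0.2112] [ 0.543  -0.3204] w 0.1092
140 [ 0.5216 -0.2117] [ 0.5253 -0.3214] w 0.1096
160 [ 0.4977 -0.2125] [ 0.5015 -0.3225] w 0.11
180 [ 0.4734 -0.2138] [ 0.4772 -0.3226] w 0.1087
200 [ 0.4485 -0.215 ] [ 0.4524 -0.3239] w 0.1089
220 [ 0.4228 -0.2157] [ 0.4267 -0.3249] w 0.1092
240 [ 0.396  -0.2167] [ 0.3999 -0.3261] w 0.1094
top left edge 2.103578083250996 [np.float64(-0.2145), np.float64(-0.2192)]
top -0.01 outL [375.8 254.1]
top -0.01 inTopL [380.  253.9]
top -0.01 in14L [380.7 253.9]
top -0.01 floor [382.4 253.8]
top -0.01 inTopR [388.4 253.4]
top -0.01 outR [392.6 253.2]
top 0.07 outL [373.3 220.8]
top 0.07 inTopL [377.4 220.5]
top 0.07 in14L [378.1 220.7]
top 0.07 floor [379.9 220.9]
top 0.07 inTopR [385.8 220. ]
top 0.07 outR [389.9 219.8]
wr -0.01 outL [261.6 221.2]
wr -0.01 inTopL [271.1 221.2]
wr -0.01 in14L [274.  219.1]
wr -0.01 floor [280.5 215.1]
wr -0.01 inTopR [290.  221.1]
wr -0.01 outR [299.4 221.1]
wr 0.07 outL [260.2 145.4]
wr 0.07 inTopL [270.2 145.3]
wr 0.07 in14L [273.3 144.6]
wr 0.07 floor [280.2 143.4]
wr 0.07 inTopR [290.2 145.2]
wr 0.07 outR [300.1 145.2]
```

Run:
```python
from h import *
s=load('w4'); g=cv2.cvtColor(np.asarray(s['image']),cv2.COLOR_RGB2GRAY).astype(int)
for r in(165,180,195,205): print(r,' '.join(map(str,g[r,258:304])))
im=np.asarray(s['image']).astype(int)
for r in(230,250,310,340): x=np.nonzero((im[r,:,1]-im[r,:,2]>35))[0]; x=x[(x>255)&(x<305)]; print(r,x.min(),x.max(), wpt(s,(x.min()+x.max())/2,r,.286).round(4))
for v in(150,180,210,340): print(wpt(s,281,v,.285).round(4))
```

```text
165 202 207 208 203 183 166 174 190 199 207 213 216 217 217 216 216 215 215 215 215 216 215 215 215 215 215 215 215 216 217 219 220 221 222 222 220 213 206 194 178 189 214 226 229 230 229
180 189 203 206 203 189 172 175 187 197 206 212 215 216 216 216 215 214 214 214 214 214 214 214 214 214 214 214 214 214 215 216 216 218 218 218 215 208 202 190 179 195 215 224 228 229 228
195 181 199 203 201 188 169 171 185 196 204 211 214 215 216 215 215 214 213 213 213 213 213 212 212 211 211 210 210 211 212 212 213 214 214 214 210 204 197 187 186 208 221 225 226 227 227
205 183 199 203 204 197 177 170 182 194 203 210 214 216 216 215 215 214 213 213 212 211 211 210 209 209 208 208 208 208 209 210 210 212 212 211 207 202 195 184 185 207 221 224 226 226 226
230 266 294 [ 0.5139 -0.2705  0.286 ]
250 266 294 [ 0.5064 -0.2707  0.286 ]
310 267 293 [ 0.481  -0.2716  0.286 ]
340 268 292 [ 0.4658 -0.2722  0.286 ]
[ 0.5412 -0.2698  0.285 ]
[ 0.5312 -0.2702  0.285 ]
[ 0.5208 -0.2706  0.285 ]
[ 0.465  -0.2726  0.285 ]
```

>>> {"op": "carry_out", "data": {"motion": [{"dx": 0.008,"dy": -0.0035,"dz": 0.01,"turn": -0.2},{"dx": 0,"dy": 0,"dz": 0.03,"turn": 0},{"dx": 0,"dy": 0,"dz": 0.035,"turn": 0},{"dx": 0,"dy": 0,"dz": 0.03,"turn": 0},{"dx": 0,"dy": 0,"dz": 0.02,"turn": 0},{"dx": 0,"dy": 0,"dz": 0.01,"turn": 0},{"dx": 0,"dy": 0,"dz": 0,"turn": 0},{"dx": 0,"dy": 0,"dz": 0,"turn": 0}]}}

```text
t: 6.68
position: [0.4878, -0.2683, 0.1258]
eef_rot: [3.141, 0.06, 0.0]
ft_force: [1.0, 0.3, -2.6]
grip_width: 0.0112
```

>>> {"op": "carry_out", "data": {"motion": [{"dx": 0,"dy": 0,"dz": 0,"turn": 0},{"dx": 0,"dy": 0,"dz": 0,"turn": 0},{"dx": 0,"dy": 0,"dz": 0,"turn": 0}]}}

```text
t: 6.93
position: [0.4878, -0.2689, 0.1266]
eef_rot: [3.14, 0.059, 0.003]
ft_force: [-0.2, 0.1, -2.8]
grip_width: 0.0114
```

Run:
```python
from h import *
plan(.487,-.2681,.105,-87.75,1)
w=snap('wrist','w5'); s=snap('side','s5')
a=cv2.imread('pics/w5.png')[180:380,180:380]; b=cv2.imread('pics/s5.png')[150:290,340:480]
cv2.imwrite('pics/c5.png',np.hstack([cv2.resize(a,(400,400),interpolation=cv2.INTER_CUBIC),cv2.resize(b,(400,400),interpolation=cv2.INTER_CUBIC)]))
```

```text
now [ 0.4878 -0.2689  0.1266] yaw -87.85 tilt [ 0.0016 -0.001 ] d [-0.0008  0.0008 -0.0216] turn -0.1 n 1
{'dx': -0.0008, 'dy': -0.0008, 'dz': 0.0216, 'turn': np.float64(-0.1)}
```

View pics/c5.png

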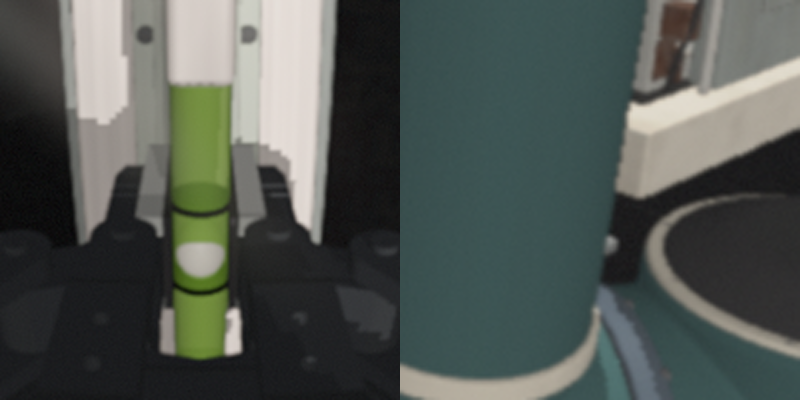

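The crop shows the jaw screws at wrist pixels ≈(252.5,196.5) and (304,196.5), either side of the level. I'll check their centring against the level's plane.

Run:
```python
from h import *
s=load('w5'); 
for z in(.055,.065,.072):
    a=wpt(s,252.5,196.5,z);b=wpt(s,304,196.5,z); m=(a+b)/2; print(z,m.round(4),'gap',(a[1]-b[1]).round(4),'TCP line y there',round(-.2689+(m[0]-.4878)*np.tan(np.radians(2.15)),4))
im=np.asarray(s['image']).astype(int)
for r in(240,300): x=np.nonzero((im[r,:,1]-im[r,:,2]>35))[0]; x=x[(x>255)&(x<305)]; p=wpt(s,(x.min()+x.max())/2,r,.153);print(r,p.round(4),'TCP line',round(-.2689+(p[0]-.4878)*.0375,4))
```

```text
0.055 [ 0.5093 -0.2671  0.055 ] gap 0.0332 TCP line y there -0.2681
0.065 [ 0.5118 -0.267   0.065 ] gap 0.0316 TCP line y there -0.268
0.072 [ 0.5136 -0.267   0.072 ] gap 0.0305 TCP line y there -0.2679
240 [ 0.5186 -0.2678  0.153 ] TCP line -0.2677
300 [ 0.4939 -0.2687  0.153 ] TCP line -0.2687
```

>>> {"op": "carry_out", "data": {"motion": [{"dx": 0,"dy": -0.001,"dz": 0.004,"turn": 0},{"dx": 0,"dy": 0,"dz": 0.004,"turn": 0},{"dx": 0,"dy": 0,"dz": 0.004,"turn": 0},{"dx": 0,"dy": 0,"dz": 0.004,"turn": 0},{"dx": 0,"dy": 0,"dz": 0.002,"turn": 0},{"dx": 0,"dy": 0,"dz": 0,"turn": 0}]}}

```text
t: 7.53
position: [0.4871, -0.2675, 0.1065]
eef_rot: [-3.14, -0.059, 0.001]
ft_force: [0.1, -0.1, -2.1]
grip_width: 0.0113
```

>>> {"op": "carry_out", "data": {"motion": [{"dx": 0,"dy": 0,"dz": 0.002,"turn": 0},{"dx": 0,"dy": 0,"dz": 0.002,"turn": 0},{"dx": 0,"dy": 0,"dz": 0.002,"turn": 0},{"dx": 0,"dy": 0,"dz": 0,"turn": 0},{"dx": 0,"dy": 0,"dz": 0,"turn": 0}]}}

```text
t: 7.95
position: [0.4873, -0.2676, 0.1012]
eef_rot: [-3.141, -0.059, 0.0]
ft_force: [-0.2, 0.4, -3.5]
grip_width: 0.0111
```

>>> {"op": "carry_out", "data": {"motion": [{"dx": 0,"dy": 0,"dz": 0.002,"turn": 0},{"dx": 0,"dy": 0,"dz": 0.002,"turn": 0},{"dx": 0,"dy": 0,"dz": 0.002,"turn": 0},{"dx": 0,"dy": 0,"dz": 0,"turn": 0},{"dx": 0,"dy": 0,"dz": 0,"turn": 0}]}}

```text
t: 8.37
position: [0.4873, -0.2676, 0.0952]
eef_rot: [-3.141, -0.059, 0.0]
ft_force: [0.2, -0.7, -2.3]
grip_width: 0.0116
```

>>> {"op": "carry_out", "data": {"motion": [{"dx": 0,"dy": 0,"dz": 0.001,"turn": 0},{"dx": 0,"dy": 0,"dz": 0.001,"turn": 0},{"dx": 0,"dy": 0,"dz": 0.001,"turn": 0},{"dx": 0,"dy": 0,"dz": 0,"turn": 0},{"dx": 0,"dy": 0,"dz": 0,"turn": 0}]}}

```text
t: 8.78
position: [0.4874, -0.2677, 0.0925]
eef_rot: [3.141, 0.059, 0.0]
ft_force: [-1.0, 0.2, 4.2]
grip_width: 0.0114
```

>>> {"op": "carry_out", "data": {"motion": [{"dx": 0,"dy": 0,"dz": 0.001,"turn": 0},{"dx": 0,"dy": 0,"dz": 0.001,"turn": 0},{"dx": 0,"dy": 0,"dz": 0.001,"turn": 0},{"dx": 0,"dy": 0,"dz": 0,"turn": 0},{"dx": 0,"dy": 0,"dz": 0,"turn": 0}]}}

```text
t: 9.2
position: [0.4874, -0.2676, 0.0893]
eef_rot: [-3.141, -0.059, -0.0]
ft_force: [-0.2, 0.7, 4.9]
grip_width: 0.0113
```

Contact occurs at foot z≈0.052, the expected slot-floor height, well below the jaw tops (~0.07). Releasing.

>>> {"op": "carry_out", "data": {"motion": [{"dx": 0,"dy": 0,"dz": -0.001,"turn": 0},{"dx": 0,"dy": 0,"dz": -0.001,"turn": 0},{"dx": 0,"dy": 0,"dz": 0,"turn": 0}]}}

```text
t: 9.45
position: [0.4875, -0.2677, 0.0916]
eef_rot: [3.141, 0.059, 0.001]
ft_force: [0.6, 1.7, 3.9]
grip_width: 0.0111
```

>>> {"op": "carry_out", "data": {"motion": [{"dx": 0,"dy": 0,"dz": 0,"turn": 0},{"dx": 0,"dy": 0,"dz": 0,"turn": 0},{"dx": 0,"dy": 0,"dz": 0,"turn": 0},{"dx": 0,"dy": 0,"dz": 0,"turn": 0},{"dx": 0,"dy": 0,"dz": 0,"turn": 0},{"dx": 0,"dy": 0,"dz": 0,"turn": 0},{"dx": 0,"dy": 0,"dz": 0,"turn": 0},{"dx": 0,"dy": 0,"dz": 0,"turn": 0}], "grip": 0.2}}

```text
t: 10.12
position: [0.4873, -0.2677, 0.0913]
eef_rot: [3.141, 0.059, -0.0]
ft_force: [0.5, -0.3, 0.3]
grip_width: 0.0513
```

>>> {"op": "carry_out", "data": {"motion": [{"dx": 0,"dy": 0,"dz": -0.005,"turn": 0},{"dx": 0,"dy": 0,"dz": -0.015,"turn": 0},{"dx": 0,"dy": 0,"dz": -0.03,"turn": 0},{"dx": 0,"dy": 0,"dz": -0.04,"turn": 0},{"dx": 0,"dy": 0,"dz": -0.035,"turn": 0},{"dx": 0,"dy": 0,"dz": -0.02,"turn": 0},{"dx": 0,"dy": 0,"dz": 0,"turn": 0},{"dx": 0,"dy": 0,"dz": 0,"turn": 0}]}}

```text
t: 10.78
position: [0.4876, -0.2678, 0.2377]
eef_rot: [3.14, 0.059, 0.003]
ft_force: [-0.0, 0.1, -1.1]
grip_width: 0.0512
```

Run:
```python
from h import *
plan(.3505,-.274,.22,-131.6)
w=snap('wrist','w6')
```

```text
now [ 0.4876 -0.2678  0.2377] yaw -87.86 tilt [ 0.002  -0.0012] d [-0.1371 -0.0062 -0.0177] turn 43.74 n 7
{'dx': -0.0196, 'dy': 0.0001, 'dz': 0.0025, 'turn': np.float64(6.25)}
{'dx': -0.0195, 'dy': 0.0023, 'dz': 0.0025, 'turn': np.float64(6.25)}
{'dx': -0.0191, 'dy': 0.0044, 'dz': 0.0025, 'turn': np.float64(6.25)}
{'dx': -0.0185, 'dy': 0.0064, 'dz': 0.0025, 'turn': np.float64(6.25)}
{'dx': -0.0177, 'dy': 0.0084, 'dz': 0.0025, 'turn': np.float64(6.25)}
{'dx': -0.0167, 'dy': 0.0103, 'dz': 0.0025, 'turn': np.float64(6.25)}
{'dx': -0.0155, 'dy': 0.0121, 'dz': 0.0025, 'turn': np.float64(6.25)}
```

View pics/w6.png

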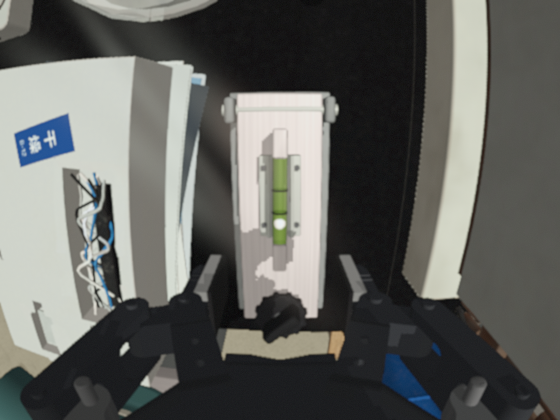

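The level stands in the slot. It spans (280,130) to (280,268), the jaws span rows 155–235, and the bubble is at the knob end near (279,225), as expected for a knob-high plate. The knob is near (281,316). Eight pictures viewed so far. Now I'll measure the knob and the level's height.

Run:
```python
from h import *
s=load('w6')
for z in(.10,.11,.118): a=wpt(s,280,129.5,z);b=wpt(s,280,268,z);print(z,a.round(4),b.round(4),np.linalg.norm(a-b).round(4))
for z in(.07,.097): print('knob',z,wpt(s,281,316,z).round(4))
i=cv2.imread('pics/w6.png')[270:350,235:325]; i=cv2.convertScaleAbs(i,alpha=1.8,beta=20)
t=cv2.convertScaleAbs(cv2.imread('pics/top0.png')[270:310,365:410],alpha=1.8,beta=20)
cv2.imwrite('pics/c6.png',np.hstack([cv2.resize(i,(400,355),interpolation=cv2.INTER_CUBIC),cv2.resize(t,(400,355),interpolation=cv2.INTER_CUBIC)]))
```

```text
0.1 [ 0.5491 -0.2657  0.1   ] [ 0.4244 -0.2704  0.1   ] 0.1248
0.11 [ 0.5496 -0.2657  0.11  ] [ 0.4295 -0.2702  0.11  ] 0.1202
0.118 [ 0.5499 -0.2657  0.118 ] [ 0.4335 -0.27    0.118 ] 0.1165
knob 0.07 [ 0.3489 -0.2744  0.07  ]
knob 0.097 [ 0.368  -0.2735  0.097 ]
```

View pics/c6.png

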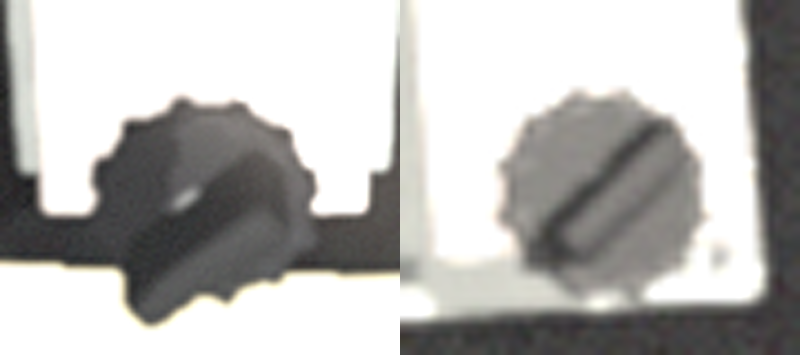

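Run:
```python
from h import *
t=load('top0')
print('flange',pt(t,387.6,292.2,.068).round(4),'wingtop',pt(t,389.4,292,.097).round(4), 'corner BL,BR again')
a=np.radians(2.25);u=np.array([np.cos(a),np.sin(a)]);m=np.array([.482,-.268]);print('model axis',m-.13*u, 'lean shift of flange ~ +',.055*.025)
```

```text
flange [ 0.351  -0.2774  0.068 ] wingtop [ 0.3532 -0.2756  0.097 ] corner BL,BR again
model axis [ 0.35210023 -0.27310378] lean shift of flange ~ + 0.0013750000000000001
```

>>> {"op": "carry_out", "data": {"motion": [{"dx": -0.0195,"dy": 0,"dz": 0,"turn": 6.3},{"dx": -0.0195,"dy": 0.0025,"dz": 0,"turn": 6.3},{"dx": -0.019,"dy": 0.0045,"dz": 0,"turn": 6.3},{"dx": -0.0185,"dy": 0.0065,"dz": 0,"turn": 6.3},{"dx": -0.0175,"dy": 0.0085,"dz": 0,"turn": 6.3},{"dx": -0.0165,"dy": 0.0105,"dz": 0,"turn": 6.3},{"dx": -0.0155,"dy": 0.012,"dz": 0,"turn": 6},{"dx": 0,"dy": 0,"dz": 0,"turn": 0}]}}

```text
t: 11.5
position: [0.3482, -0.2739, 0.2351]
eef_rot: [-2.932, 1.129, 0.003]
ft_force: [0.0, 0.9, -0.3]
grip_width: 0.051
```

>>> {"op": "carry_out", "data": {"motion": [{"dx": 0,"dy": 0,"dz": 0.02,"turn": 0},{"dx": 0,"dy": 0,"dz": 0.03,"turn": 0},{"dx": 0,"dy": 0,"dz": 0.02,"turn": 0},{"dx": 0,"dy": 0,"dz": 0,"turn": 0},{"dx": 0,"dy": 0,"dz": 0,"turn": 0},{"dx": 0,"dy": 0,"dz": 0,"turn": 0},{"dx": 0,"dy": 0,"dz": 0,"turn": 0}], "grip": -0.1}}

```text
t: 12.08
position: [0.3511, -0.2744, 0.1677]
eef_rot: [2.936, -1.116, 0.002]
ft_force: [1.1, -0.9, -0.2]
grip_width: 0.0382
```

Run:
```python
from h import *
plan(.3525,-.273,.14,-131.6,1)
s=snap('wrist','w7'); print(status.sense()['joints'][5])
u,v=map(int,wpx(s,(.3525,-.273,.097))); print(u,v)
i=cv2.imread('pics/w7.png'); i=cv2.convertScaleAbs(i,alpha=1.5,beta=20)[150:420,100:460]; cv2.imwrite('pics/c7.png',cv2.resize(i,(800,600),interpolation=cv2.INTER_CUBIC))
```

```text
now [ 0.3511 -0.2744  0.1677] yaw -131.63 tilt [ 0.0012 -0.001 ] d [ 0.0014  0.0014 -0.0277] turn -0.03 n 1
{'dx': 0.0001, 'dy': -0.002, 'dz': 0.0277, 'turn': np.float64(-0.03)}
1.5767238121716398
277 227
```

View pics/c7.png

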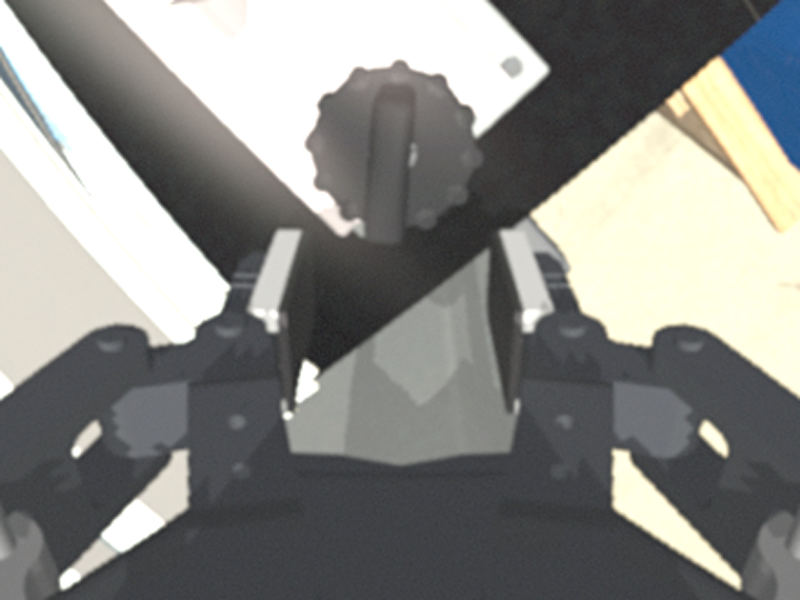

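Run:
```python
from h import *
s=load('w7')
for z in(.088,.097,.104):
    a=wpt(s,277.3,189.6,z);b=wpt(s,274.6,258.9,z);d=a-b;print(z,((a+b)/2).round(4),'L',np.linalg.norm(d).round(4),'ang',np.degrees(np.arctan2(d[1],d[0])).round(2))
print('flange',[wpt(s,100+396/2.222,150+148/2.222,z).round(4) for z in(.06,.07,.075)], 'R',[np.linalg.norm(wpt(s,100+310/2.222,150+148/2.222,z)-wpt(s,100+480/2.222,150+148/2.222,z)).round(4) for z in(.06,.07,.075)])
```

```text
0.088 [ 0.352  -0.2714  0.088 ] L 0.0508 ang -43.96
0.097 [ 0.3543 -0.2736  0.097 ] L 0.0486 ang -43.96
0.104 [ 0.356  -0.2753  0.104 ] L 0.0469 ang -43.96
flange [array([ 0.3491, -0.2708,  0.06  ]), array([ 0.3515, -0.273 ,  0.07  ]), array([ 0.3527, -0.274 ,  0.075 ])] R [np.float64(0.0594), np.float64(0.0569), np.float64(0.0557)]
```

>>> {"op": "carry_out", "data": {"motion": [{"dx": 0.0005,"dy": -0.002,"dz": 0.01,"turn": 2.2},{"dx": 0,"dy": 0,"dz": 0.02,"turn": 0},{"dx": 0,"dy": 0,"dz": 0.02,"turn": 0},{"dx": 0,"dy": 0,"dz": 0.013,"turn": 0},{"dx": 0,"dy": 0,"dz": 0,"turn": 0},{"dx": 0,"dy": 0,"dz": 0,"turn": 0},{"dx": 0,"dy": 0,"dz": 0,"turn": 0}], "grip": -0.35}}

```text
t: 12.72
position: [0.3527, -0.2733, 0.1047]
eef_rot: [2.914, -1.173, 0.002]
ft_force: [0.1, -0.3, 0.2]
grip_width: 0.0277
```

Run:
```python
from h import *
plan(.3525,-.2728,.08,-133.8,1)
s=snap('wrist','w8')
i=cv2.imread('pics/w8.png'); i=cv2.convertScaleAbs(i,alpha=1.8,beta=25)[170:390,150:410]; cv2.imwrite('pics/c8.png',cv2.resize(i,(708,600),interpolation=cv2.INTER_CUBIC))
```

```text
now [ 0.3527 -0.2733  0.1047] yaw -133.85 tilt [ 0.0011 -0.001 ] d [-0.0002  0.0005 -0.0247] turn -0.05 n 1
{'dx': -0.0005, 'dy': -0.0002, 'dz': 0.0247, 'turn': np.float64(-0.05)}
```

View pics/c8.png

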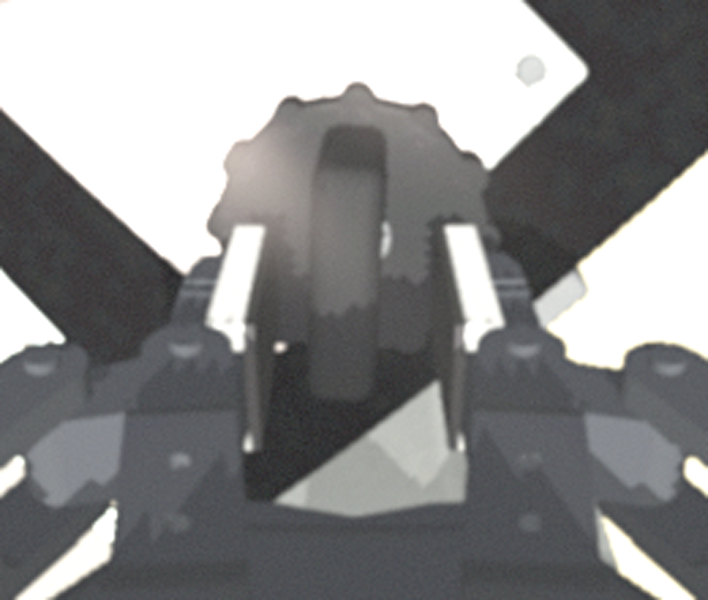

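The pads straddle the wing: the wing is at crop x 312–380 and the pads at ~262 and ~445, so the wing sits about 2 mm to the left. I'll correct that and press down. Eleven pictures viewed.

>>> {"op": "carry_out", "data": {"motion": [{"dx": 0,"dy": -0.0015,"dz": 0.006,"turn": 0},{"dx": 0,"dy": 0,"dz": 0.006,"turn": 0},{"dx": 0,"dy": 0,"dz": 0.005,"turn": 0},{"dx": 0,"dy": 0,"dz": 0.003,"turn": 0},{"dx": 0,"dy": 0,"dz": 0,"turn": 0},{"dx": 0,"dy": 0,"dz": 0,"turn": 0}], "grip": -0.4}}

```text
t: 13.27
position: [0.3532, -0.2719, 0.0832]
eef_rot: [2.914, -1.173, -0.001]
ft_force: [-2.9, -0.8, 4.0]
grip_width: 0.0256
```

>>> {"op": "carry_out", "data": {"motion": [{"dx": 0,"dy": 0,"dz": 0.002,"turn": 0},{"dx": 0,"dy": 0,"dz": 0.002,"turn": 0},{"dx": 0,"dy": 0,"dz": 0.001,"turn": 0},{"dx": 0,"dy": 0,"dz": 0,"turn": 0},{"dx": 0,"dy": 0,"dz": 0,"turn": 0}]}}

```text
t: 13.68
position: [0.3533, -0.272, 0.0786]
eef_rot: [2.914, -1.173, 0.0]
ft_force: [-4.6, 0.2, 7.8]
grip_width: 0.0256
```

>>> {"op": "carry_out", "data": {"motion": [{"dx": 0,"dy": 0,"dz": 0.002,"turn": 0},{"dx": 0,"dy": 0,"dz": 0.002,"turn": 0},{"dx": 0,"dy": 0,"dz": 0.001,"turn": 0},{"dx": 0,"dy": 0,"dz": 0,"turn": 0},{"dx": 0,"dy": 0,"dz": 0,"turn": 0}]}}

```text
t: 14.1
position: [0.3533, -0.2721, 0.0741]
eef_rot: [2.914, -1.173, 0.0]
ft_force: [-7.8, 1.6, 14.0]
grip_width: 0.0257
```

>>> {"op": "carry_out", "data": {"motion": [{"dx": 0,"dy": 0,"dz": -0.002,"turn": 0},{"dx": -0.001,"dy": 0.001,"dz": 0,"turn": 0},{"dx": 0,"dy": 0,"dz": 0,"turn": 0},{"dx": 0,"dy": 0,"dz": 0,"turn": 0}]}}

```text
t: 14.43
position: [0.3527, -0.2721, 0.0762]
eef_rot: [-2.914, 1.173, -0.004]
ft_force: [2.9, 2.1, 9.3]
grip_width: 0.0257
```

>>> {"op": "carry_out", "data": {"motion": [{"dx": 0,"dy": 0,"dz": 0,"turn": 0},{"dx": 0,"dy": 0,"dz": 0,"turn": 0},{"dx": 0,"dy": 0,"dz": 0,"turn": 0},{"dx": 0,"dy": 0,"dz": 0,"turn": 0}], "grip": -1, "squeeze": 40}}

```text
t: 14.77
position: [0.3521, -0.2728, 0.0764]
eef_rot: [2.913, -1.173, 0.003]
ft_force: [-5.6, -5.9, 11.6]
grip_width: 0.0122
```

>>> {"op": "carry_out", "data": {"motion": [{"dx": 0,"dy": 0.001,"dz": 0,"turn": 0},{"dx": 0,"dy": 0,"dz": 0,"turn": 0},{"dx": 0,"dy": 0,"dz": 0,"turn": 0}]}}

```text
t: 15.02
position: [0.3519, -0.273, 0.0764]
eef_rot: [2.914, -1.173, 0.004]
ft_force: [-0.2, 0.2, 11.8]
grip_width: 0.0124
```

```bash
cat >> h.py <<'E'
def bubble(cam,f):
    s=snap(cam,f); im=np.asarray(s['image']).astype(int); P=wpx if cam=='wrist' else px
    a=np.radians(2.2);u=np.array([np.cos(a),np.sin(a)]);c=np.array([.4895,-.2677])
    # sample a profile along the vial
    L=np.arange(-.062,.0621,.001); out=[]
    off=np.arange(-.004,.0041,.001); Z=.113
    for l in L:
        q=[P(s,(*(c+u*l+o*np.array([-u[1],u[0]])),Z)) for o in off]
        m=np.array([q],np.float32); v=cv2.remap(im.astype(np.float32),m[...,0],m[...,1],cv2.INTER_LINEAR)[0]; out.append(v.mean(0))
    out=np.array(out); print(cam,'ends px',np.round(P(s,(*(c-u*.06),Z)),0),np.round(P(s,(*(c+u*.06),Z)),0))
    for l,v in zip(L,out): print(f'{l*1000:.0f}:{v[0]:.0f},{v[1]:.0f},{v[2]:.0f}',end=' ')
    print()
E
python3 - <<'E'
from h import *
st=status.sense(); print(st['ft_force'].round(1),st['position'].round(4))
bubble('top','t9'); bubble('wrist','w9')
E
```

```text
[-0.2  0.2 11.8] [ 0.3519 -0.273   0.0764]
top ends px [387. 259.] [383. 207.]
-62:220,210,200 -61:221,211,203 -60:222,213,205 -59:224,217,209 -58:227,220,213 -57:228,221,214 -56:229,222,215 -55:229,222,215 -54:229,222,215 -53:229,222,215 -52:229,223,215 -51:230,223,215 -50:230,223,216 -49:230,224,216 -48:231,224,216 -47:231,224,217 -46:231,224,217 -45:231,224,217 -44:231,223,216 -43:230,223,216 -42:230,223,215 -41:228,220,212 -40:225,218,209 -39:206,201,186 -38:179,177,155 -37:155,159,126 -36:136,148,103 -35:120,139,82 -34:121,141,81 -33:122,143,80 -32:123,145,81 -31:125,147,82 -30:126,147,83 -29:127,148,84 -28:128,148,85 -27:128,148,85 -26:128,148,85 -25:128,148,85 -24:128,148,86 -23:127,148,85 -22:127,147,84 -21:126,147,83 -20:126,147,83 -19:125,146,83 -18:126,146,84 -17:126,146,85 -16:136,154,97 -15:150,165,115 -14:166,177,136 -13:182,188,161 -12:197,200,184 -11:206,207,195 -10:216,216,207 -9:217,217,207 -8:213,214,202 -7:202,206,188 -6:181,190,160 -5:161,175,133 -4:146,163,113 -3:131,151,93 -2:128,148,87 -1:126,147,84 0:125,146,83 1:126,147,83 2:126,146,83 3:123,144,81 4:121,141
[... 1745 characters left out ...]
08 -6:120,138,78 -5:122,141,81 -4:117,136,77 -3:110,131,70 -2:104,125,64 -1:99,121,60 0:97,119,60 1:91,114,53 2:86,110,48 3:86,110,48 4:84,107,48 5:72,87,48 6:74,82,58 7:118,134,83 8:120,138,80 9:97,116,59 10:82,100,48 11:70,85,41 12:57,68,33 13:44,52,25 14:28,34,16 15:15,18,8 16:3,3,1 17:0,0,0 18:0,0,0 19:0,0,0 20:0,0,0 21:0,0,0 22:0,0,0 23:0,0,0 24:0,0,0 25:0,0,0 26:0,0,0 27:0,0,0 28:0,0,0 29:0,0,0 30:0,0,0 31:0,0,0 32:0,0,0 33:0,0,0 34:0,0,0 35:0,0,0 36:0,0,0 37:0,0,0 38:0,0,0 39:0,0,0 40:0,0,0 41:0,0,0 42:0,0,0 43:0,0,0 44:0,0,0 45:0,0,0 46:0,0,0 47:0,0,0 48:0,0,0 49:0,0,0 50:0,0,0 51:0,0,0 52:0,0,0 53:0,0,0 54:0,0,0 55:0,0,0 56:0,0,0 57:0,0,0 58:0,0,0 59:0,0,0 60:0,0,0 61:0,0,0 62:0,0,0
```

Profile: rings at about −13 and +5.7, so the middle is near −3.6. The bubble is at about −10.5, so roughly −7 mm off. Pressed with 11.8 N. Turning counter-clockwise (negative turn).

>>> {"op": "carry_out", "data": {"motion": [{"dx": 0,"dy": 0,"dz": 0,"turn": -2},{"dx": 0,"dy": 0,"dz": 0,"turn": -4},{"dx": 0,"dy": 0,"dz": 0,"turn": -5},{"dx": 0,"dy": 0,"dz": 0,"turn": -5},{"dx": 0,"dy": 0,"dz": 0,"turn": -5},{"dx": 0,"dy": 0,"dz": 0,"turn": -5},{"dx": 0,"dy": 0,"dz": 0,"turn": -4},{"dx": 0,"dy": 0,"dz": 0,"turn": -2}]}}

```text
t: 15.78
position: [0.3516, -0.2733, 0.0764]
eef_rot: [3.124, -0.318, 0.002]
ft_force: [-4.0, -3.6, 11.2]
grip_width: 0.0121
```

>>> {"op": "carry_out", "data": {"motion": [{"dx": 0,"dy": 0,"dz": 0,"turn": 0},{"dx": 0,"dy": 0,"dz": 0,"turn": 0},{"dx": 0,"dy": 0,"dz": 0,"turn": 0},{"dx": 0,"dy": 0,"dz": 0,"turn": 0},{"dx": 0,"dy": 0,"dz": 0,"turn": 0},{"dx": 0,"dy": 0,"dz": 0,"turn": 0},{"dx": 0,"dy": 0,"dz": 0,"turn": 0},{"dx": 0,"dy": 0,"dz": 0,"turn": 0}]}}

```text
t: 16.45
position: [0.3516, -0.2733, 0.0764]
eef_rot: [3.123, -0.324, 0.002]
ft_force: [-4.2, -3.2, 12.1]
grip_width: 0.0123
```

>>> {"op": "carry_out", "data": {"motion": [{"dx": 0,"dy": 0,"dz": 0,"turn": 0},{"dx": 0,"dy": 0,"dz": 0,"turn": 0},{"dx": 0,"dy": 0,"dz": 0,"turn": 0},{"dx": 0,"dy": 0,"dz": 0,"turn": 0},{"dx": 0,"dy": 0,"dz": 0,"turn": 0},{"dx": 0,"dy": 0,"dz": 0,"turn": 0},{"dx": 0,"dy": 0,"dz": 0,"turn": 0},{"dx": 0,"dy": 0,"dz": 0,"turn": 0}]}}

```text
t: 17.12
position: [0.3516, -0.2734, 0.0764]
eef_rot: [3.123, -0.324, 0.002]
ft_force: [-3.8, -3.4, 11.8]
grip_width: 0.0125
```

>>> {"op": "carry_out", "data": {"motion": [{"dx": 0,"dy": 0,"dz": 0,"turn": 0},{"dx": 0,"dy": 0,"dz": 0,"turn": 0},{"dx": 0,"dy": 0,"dz": 0,"turn": 0},{"dx": 0,"dy": 0,"dz": 0,"turn": 0},{"dx": 0,"dy": 0,"dz": 0,"turn": 0},{"dx": 0,"dy": 0,"dz": 0,"turn": 0},{"dx": 0,"dy": 0,"dz": 0,"turn": 0},{"dx": 0,"dy": 0,"dz": 0,"turn": 0}]}}

```text
t: 17.78
position: [0.3516, -0.2733, 0.0764]
eef_rot: [3.123, -0.324, 0.002]
ft_force: [-4.7, -4.2, 12.2]
grip_width: 0.0122
```

```bash
python3 - <<'E'
from h import *
s=open('h.py').read().replace("for l,v in zip(L,out): print(f'{l*1000:.0f}:{v[0]:.0f},{v[1]:.0f},{v[2]:.0f}',end=' ')","print(' '.join(f'{l*1000:.0f}:{v[0]:.0f},{v[2]:.0f}' for l,v in zip(L,out) if abs(l)<.04))"); open('h.py','w').write(s)
st=status.sense(); print(st['ft_force'].round(1),st['ft_torque'].round(2),st['position'].round(4)); plan(.352,-.273,.0764,-100,1)
E
python3 -c "
from h import *
bubble('top','t10'); bubble('wrist','w10')"
```

```text
[-4.7 -4.2 12.2] [-0.64  0.82 -0.04] [ 0.3516 -0.2733  0.0764]
now [ 0.3516 -0.2733  0.0764] yaw -101.86 tilt [ 0.0012 -0.0021] d [ 0.0004  0.0003 -0.    ] turn -1.86 n 1
{'dx': 0.0003, 'dy': -0.0004, 'dz': 0.0, 'turn': np.float64(-1.86)}
top ends px [387. 259.] [383. 207.]
-40:213,190 -39:192,165 -38:168,137 -37:148,113 -36:137,98 -35:127,85 -34:127,84 -33:127,84 -32:127,84 -31:128,85 -30:128,85 -29:128,86 -28:129,86 -27:129,86 -26:128,85 -25:129,86 -24:129,86 -23:128,86 -22:127,84 -21:126,83 -20:125,82 -19:124,81 -18:123,80 -17:123,80 -16:121,79 -15:119,77 -14:114,75 -13:106,70 -12:100,68 -11:118,87 -10:137,106 -9:162,136 -8:190,170 -7:209,193 -6:216,203 -5:222,212 -4:219,209 -3:217,206 -2:203,186 -1:186,163 0:169,139 1:151,117 2:136,97 3:129,90 4:123,83 5:113,76 6:102,69 7:102,69 8:110,74 9:117,78 10:121,80 11:125,82 12:125,82 13:124,81 14:122,79 15:120,77 16:119,75 17:118,75 18:118,75 19:117,75 20:117,75 21:117,76 22:118,76 23:119,77 24:122,80 25:124,81 26:124,81 27:124,81 28:124,81 29:124,81 30:126,84 31:129,90 32:134,98 33:160,129 34:186,160 35:202,180 36:215,197 37:222,208 38:224,210 39:226,213

wrist ends px [214. 108.] [ 152. -161.]
-40:220,207 -39:185,168 -38:125,78 -37:125,78 -36:125,77 -35:124,76 -34:124,76 -33:124,75 -32:123,74 -31:123,75 -30:123,74 -29:123,74 -28:123,74 -27:122,73 -26:120,71 -25:89,54 -24:49,30 -23:19,14 -22:0,0 -21:0,0 -20:0,0 -19:0,0 -18:0,0 -17:0,0 -16:0,0 -15:0,0 -14:0,0 -13:0,0 -12:0,0 -11:0,0 -10:0,0 -9:0,0 -8:0,0 -7:0,0 -6:0,0 -5:0,0 -4:0,0 -3:0,0 -2:0,0 -1:0,0 0:0,0 1:0,0 2:0,0 3:0,0 4:0,0 5:0,0 6:0,0 7:0,0 8:0,0 9:0,0 10:0,0 11:0,0 12:0,0 13:0,0 14:0,0 15:0,0 16:0,0 17:0,0 18:0,0 19:0,0 20:0,0 21:0,0 22:0,0 23:0,0 24:0,0 25:0,0 26:0,0 27:0,0 28:0,0 29:0,0 30:0,0 31:0,0 32:0,0 33:0,0 34:0,0 35:0,0 36:0,0 37:0,0 38:0,0 39:0,0
```

Rings at −12.3 and +6.5 (18.8 mm apart, as expected), so the middle is −2.9. The bubble is at about −4.4, so −1.5 mm off. About 8° more.

>>> {"op": "carry_out", "data": {"motion": [{"dx": -0.0004,"dy": 0.0005,"dz": 0,"turn": 0},{"dx": 0,"dy": 0,"dz": 0,"turn": -2},{"dx": 0,"dy": 0,"dz": 0,"turn": -3},{"dx": 0,"dy": 0,"dz": 0,"turn": -2},{"dx": 0,"dy": 0,"dz": 0,"turn": -1},{"dx": 0,"dy": 0,"dz": 0,"turn": 0},{"dx": 0,"dy": 0,"dz": 0,"turn": 0},{"dx": 0,"dy": 0,"dz": 0,"turn": 0}]}}

```text
t: 18.55
position: [0.3514, -0.2736, 0.0764]
eef_rot: [3.138, -0.106, 0.003]
ft_force: [-1.6, -1.7, 12.2]
grip_width: 0.0119
```

>>> {"op": "carry_out", "data": {"motion": [{"dx": 0,"dy": 0,"dz": 0,"turn": 0},{"dx": 0,"dy": 0,"dz": 0,"turn": 0},{"dx": 0,"dy": 0,"dz": 0,"turn": 0},{"dx": 0,"dy": 0,"dz": 0,"turn": 0},{"dx": 0,"dy": 0,"dz": 0,"turn": 0},{"dx": 0,"dy": 0,"dz": 0,"turn": 0},{"dx": 0,"dy": 0,"dz": 0,"turn": 0},{"dx": 0,"dy": 0,"dz": 0,"turn": 0}]}}

```text
t: 19.22
position: [0.3514, -0.2736, 0.0764]
eef_rot: [3.138, -0.106, 0.003]
ft_force: [-1.2, -2.4, 10.6]
grip_width: 0.0123
```

>>> {"op": "carry_out", "data": {"motion": [{"dx": 0,"dy": 0,"dz": 0,"turn": 0},{"dx": 0,"dy": 0,"dz": 0,"turn": 0},{"dx": 0,"dy": 0,"dz": 0,"turn": 0},{"dx": 0,"dy": 0,"dz": 0,"turn": 0},{"dx": 0,"dy": 0,"dz": 0,"turn": 0},{"dx": 0,"dy": 0,"dz": 0,"turn": 0},{"dx": 0,"dy": 0,"dz": 0,"turn": 0},{"dx": 0,"dy": 0,"dz": 0,"turn": 0}]}}

```text
t: 19.88
position: [0.3514, -0.2736, 0.0764]
eef_rot: [3.138, -0.106, 0.003]
ft_force: [-1.4, -2.4, 10.9]
grip_width: 0.0126
```

>>> {"op": "carry_out", "data": {"motion": [{"dx": 0,"dy": 0,"dz": 0,"turn": 0},{"dx": 0,"dy": 0,"dz": 0,"turn": 0},{"dx": 0,"dy": 0,"dz": 0,"turn": 0},{"dx": 0,"dy": 0,"dz": 0,"turn": 0},{"dx": 0,"dy": 0,"dz": 0,"turn": 0},{"dx": 0,"dy": 0,"dz": 0,"turn": 0},{"dx": 0,"dy": 0,"dz": 0,"turn": 0},{"dx": 0,"dy": 0,"dz": 0,"turn": 0}]}}

```text
t: 20.55
position: [0.3514, -0.2736, 0.0764]
eef_rot: [3.138, -0.106, 0.003]
ft_force: [-1.1, -1.8, 11.2]
grip_width: 0.0122
```

```bash
python3 -c "
from h import *
st=status.sense(); print(st['ft_force'].round(1),st['position'].round(4))
bubble('top','t11'); i=cv2.imread('pics/t11.png')
a=cv2.resize(i[190:310,345:425],(400,600),interpolation=cv2.INTER_CUBIC); b=cv2.resize(i[220:250,375:395],(400,600),interpolation=cv2.INTER_CUBIC); cv2.imwrite('pics/c11.png',np.hstack([a,b]))"
```

```text
[-1.1 -1.8 11.2] [ 0.3514 -0.2736  0.0764]
top ends px [387. 259.] [383. 207.]
-40:207,181 -39:186,156 -38:162,128 -37:143,107 -36:134,95 -35:127,84 -34:127,84 -33:127,84 -32:128,84 -31:128,85 -30:129,86 -29:129,85 -28:129,85 -27:129,86 -26:129,86 -25:128,85 -24:127,84 -23:127,84 -22:126,83 -21:125,82 -20:124,81 -19:123,80 -18:123,80 -17:122,80 -16:120,79 -15:117,77 -14:112,74 -13:103,69 -12:96,65 -11:107,74 -10:118,83 -9:139,105 -8:163,131 -7:184,156 -6:202,182 -5:218,205 -4:220,209 -3:223,212 -2:217,204 -1:208,193 0:193,173 1:171,145 2:151,120 3:137,102 4:124,86 5:113,77 6:102,70 7:102,69 8:110,75 9:117,79 10:121,81 11:124,82 12:123,81 13:122,80 14:121,78 15:120,77 16:119,76 17:118,75 18:117,75 19:117,75 20:117,75 21:119,77 22:120,78 23:122,79 24:123,81 25:124,82 26:124,82 27:124,82 28:124,82 29:124,81 30:126,85 31:131,93 32:138,104 33:166,137 34:194,170 35:209,188 36:218,201 37:224,210 38:225,212 39:226,213
```

View pics/c11.png

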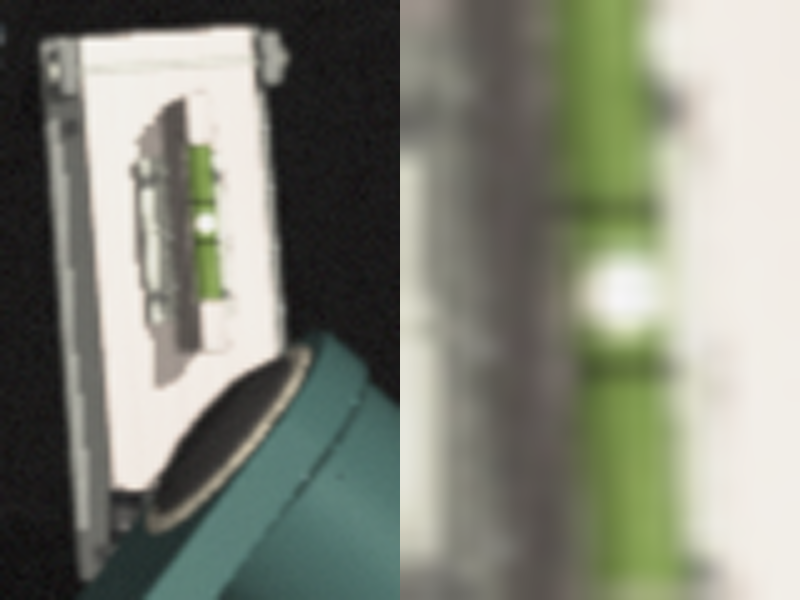

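The bubble rests between the rings: rings at crop y≈210 and 365, bubble at 293, so about −0.4 mm from the middle. The level is in the slot and clear of the gripper. Push is 11 N. Handing in.

```bash
python3 -c "
from h import *
print(arm.sign_off())"
```

```text
the job is handed in; nothing more can be done
None
```

The job is done and handed in at about 20.6 s. The larger level stands in the slot, let go. The knob is still gripped and pressed, and the bubble rests between the two black rings.

**What I did:**
- I lowered the level until it met the floor at about 52 mm, well below the jaw tops, then released it.
- I pressed the knob down until I judged the foot seated.
- I turned the knob about 40° (0.7 rad) counter-clockwise.

**Last checks:**
- **Bubble:** about 0.4 mm from the middle in the final top view, after 2 s of rest (limit 2.5 mm). It had followed the turning by about the stated 11 mm per rad, which points to the foot being seated.
- **Push and grip:** 11 N downwards, with the fingers closed at 12 mm on the wing and about 2 N of sideways force.
- **Level in the slot:** about 8 mm off the slot's middle lengthwise (limit 25 mm). The gripper was about 40 mm clear of it by calculation.

**Checks that disagreed or were not made:**
- The top and wrist cameras differed by about 4 mm on the level's starting position.
- The top of the standing level measured about 110 mm high, against about 116 mm expected. I relied on the contact force when lowering it instead.
- Force peaked at 14 N, with 8 N sideways, during the first press; I eased off before gripping.
- I did not re-measure the beaker, weight and stopper at the end. I planned the moves to stay clear of them and felt no unexpected contact.

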